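Lay out the gift-packing kit

ROBOT

A 6-joint arm with a two-finger parallel gripper is mounted at the origin on a cart in front of the work surface, level with it; the furniture and walls round the work are solid. World frame = base frame: x ahead of the robot, y to its left, z up, the work surface at z = 0. Lengths are in m, angles in rad, forces in N, time in s.
With the tool pointing down it reaches from about 0.4 to 0.925 m from the base axis. Payload 3.4 kg.
Tool frame: the origin (TCP) lies midway between the tips of the shut fingers; the grasp point (between the pads) lies 19 mm behind it; z points along the fingers, y is the line along which they close (so a half turn about z gives the same grasp; the last joint's range is limited). The gripper opens to 85 mm and grips with 20 to 120 N. Pads are 22 mm wide; open, the fingers measure 114 mm over their backs; the gripper's body (76 mm by 85 mm) begins 54 mm behind the grasp point. The pads swing forward as they close: fully open they stand 13 mm farther back than shut.
Start: joints at [-1.312, 0.307, 1.506, -0, 1.328, -0.073], TCP at [0.187, -0.544, 0.231] pointing down, gripper open.
Joint ranges: [-3.12, 3.12], [-1.05, 2.28], [0.14, 2.33], [-1.42, 4.57], [0.1, 2.73], [-2.68, 2.68]. Speed limits (rad/s): [2.57, 2.57, 3.14, 3.14, 3.14, 3.14].

INTERFACE

Orientations are given as a unit quaternion [x, y, z, w].
In Python, from rig import manip gives the robot as it stands.
- The arm moves only by the tool send_rows, never from a script. Its argument "plan" is a list of rows, each a list of 7 numbers: the shift along the tool's x, y, z in units of 2 cm (1.0 is 2 cm), then the turn, a rotation vector about the tool's x, y, z in units of 180 degrees (1.0 is 180 degrees), then the opening, from -1 (shut) to 1 (fully open). In form: [[tx, ty, tz, ax, ay, az, hand], ...]. A call has 1 to 12 rows; each row shifts and turns the commanded pose from where the row before left it, along the tool's axes as they then stand; what a row does not reach is not made up. A row lasts 1/12 s, in which the tool goes at most 41.7 mm and 7.16 degrees, less where a joint would pass 70% of its speed; a pose out of reach is approached as far as the arm can. A call with a number of a shift or a turn outside -1 to 1 is refused whole. A call with a gripper value outside its range is refused whole. The fingers move at their own pace and stop on an object; "newtons" is the grip in N (left out, the last holds). Time passes only in rows, so rows that do not move let the fingers close. It gives the time, the measured TCP pose, the force, the opening and the grip force at its end, in the units of the state.
- manip.get_obs(): the state, without advancing time (a new reading comes with each control period).
- manip.read_camera(name): name is "scene" or "top" or "wrist"; returns (picture, depth): 420x560x3 uint8, red, green, blue; 420x560 float32, m along the optical axis (not along the pixel's ray), 0 where there is no reading.
- manip.calibration(name): a dict with "intrinsics" (3x3 intrinsics, pixels), "distortion" ([k1, k2, p1, p2, k3] as OpenCV has them; the pictures are not rectified), "extrinsics" (4x4, takes a point from world to camera coordinates); the wrist camera has in their place "tool_from_camera" (4x4, takes a point from camera to tool coordinates, whose origin is the TCP and whose axes are the flange's). Camera axes: x right, y up, looking along -z (the intrinsics and any distortion apply to the point x, -y, -z); pixel columns grow to the right and rows downward; lengths in m; the calibration is good to about 2 mm. A picture is of the moment at which its call begins: read the wrist's pose just before it. calibration takes no time and is no camera call.
- manip.job_done(): hands the job in; it is judged then, once.
The state is a dict: "t": time; "joint_pos": joint angles; "qvel": joint speeds; "joint_torque": joint torques, N m; "eef_pos": TCP position; "orientation": TCP orientation; "ft_force": force on the tool from outside, world axes, zero at the start; "torque": the same for the moment, N m; "finger_gap": finger opening in m; "finger_force": force on a finger pad.
Only numpy, scipy, OpenCV 4.12 (cv2) and the standard library are available. Lean on these libraries where they do the work, as an engineer would, in place of code of your own. Each camera call takes 0.05 s, during which the arm holds its last target. There are 200 camera calls.

TASK

Lay out the kit for the next gift order: put the foil parcel, the box cutter, the golden pastille tin and the label roll each into the wooden tray that is shaped for it, lying flat on the tray's floor inside the rim (either way round). Leave the notebook and the ribbon spool where they are.

Things in the scene. Friction and masses are not known exactly. Their poses are not given: they have to be found in the camera images.
- parcel: the white-silver crumpled foil parcel that lies alone on the free table top (not those heaped in the display at the right): 59 mm (its x) x 116 mm (its y) x 20 mm high, about 90 g; origin at the centre of its underside, z up; grasp across the 59 mm
- cutter: yellow box cutter lying flat: 25 mm (its x) x 150 mm (its y), body 11 mm high with a slider knob to 14 mm, about 80 g; origin at the centre of its underside, z up; grasp across the 25 mm at the middle
- tin: round golden pastille tin with its lid on, lid 63 mm across, 27 mm high, about 90 g; origin at the centre of its underside, z up; grasp across the lid
- label_roll: roll of white labels standing on its flat end, 44 mm across, 26 mm high, about 40 g, with a brown core hole; origin at the centre of its underside, z up
- parcel_tray: fixed tray of pale wood with a cork floor, overall height 10 mm, top of its floor 4 mm above the table, rim 5 mm wide; origin at the centre of its underside, on the table, z up; broad rectangular recess 74 mm (x) x 132 mm (y), 84 x 142 mm outside; the two long rims (along y) are open over the middle 60 mm, down to the floor, for the fingers
- cutter_tray: fixed tray of pale wood with a cork floor, overall height 10 mm, top of its floor 4 mm above the table, rim 5 mm wide; origin at the centre of its underside, on the table, z up; long narrow recess 40 mm (x) x 166 mm (y), 50 x 176 mm outside; the two long rims (along y) are open over the middle 60 mm, down to the floor, for the fingers
- tin_tray: fixed tray of pale wood with a cork floor, overall height 10 mm, top of its floor 4 mm above the table, rim 5 mm wide; origin at the centre of its underside, on the table, z up; the larger round tray, recess 77 mm across, 87 mm outside, rim unbroken
- roll_tray: fixed tray of pale wood with a cork floor, overall height 10 mm, top of its floor 4 mm above the table, rim 5 mm wide; origin at the centre of its underside, on the table, z up; the smaller round tray, recess 58 mm across, 68 mm outside, rim unbroken
- notebook: bystander: loose blue notebook, 148 mm (x) x 109 mm (y) x 14 mm, lying near the left edge of the table; origin at the centre of its underside
- ribbon_roll: bystander: loose spool of red ribbon, flanges 62 mm across, 38 mm high, standing on a flange near the left edge of the table, beyond the notebook; origin at its underside, within 10 mm of the spool's axis

How it is judged:
At the end, for the whole second after the job is handed in: Each thing lies in its own tray: origin within 12 mm of the tray's centre, underside 1 to 7.5 mm above the table, within 0.12 rad of level, parcel and cutter within 0.2 rad of their tray's length (either way round), all released and at rest (below 0.02 m/s) (horizontal distance between parcel and parcel_tray below 0.012 m and z of parcel in the frame of parcel_tray between 0.001 and 0.0075 m and angle between each of parcel, cutter, tin, label_roll's own z axis and vertical below 0.12 rad and linear speed of each of parcel, cutter, tin, label_roll below 0.02 m/s and angle between the y axis of parcel and the y axis of parcel_tray, either way round below 0.2 rad and horizontal distance between cutter and cutter_tray below 0.012 m and z of cutter in the frame of cutter_tray between 0.001 and 0.0075 m and angle between the y axis of cutter and the y axis of cutter_tray, either way round below 0.2 rad and horizontal distance between tin and tin_tray below 0.012 m and z of tin in the frame of tin_tray between 0.001 and 0.0075 m and horizontal distance between label_roll and roll_tray below 0.012 m and z of label_roll in the frame of roll_tray between 0.001 and 0.0075 m); the robot touches nothing.
It fails at once if the notebook is pushed more than 25 mm (distance of notebook from where it was at the start of the episode above 0.025 m).
It fails at once if the ribbon spool is pushed more than 25 mm (distance of ribbon_roll from where it was at the start of the episode above 0.025 m).
It also fails if it takes over 99 s, if anything falls off the work surface, if the arm or the gripper's body presses on something with over 40 N, if the wrist force passes 120 N, or if a joint passes its speed limit or range.

## Working session

There is one attempt and no reset: what is moved stays moved. The work goes in short steps, Python scripts to look and compute and a tool call to move; the robot and the scene stay as the last step left them, time stands still between calls to the robot, and variables do not carry over. Pictures are saved under pics/ and viewed, at most 14 in all, crops included, and the job is handed in when it is done.

Besides the shell and the picture viewer there is one more tool, called after "Call:" by a JSON object that holds its "method" and its "body". send_rows: Moves the arm, as the interface text tells. Its arguments: {"type":"object","properties":{"plan":{"type":"array","items":{"type":"array","items":{"type":"number","minimum":-1,"maximum":1}}},"newtons":{"type":"number"}},"required":["plan"]}

```bash
mkdir -p pics; python3 - <<'E'
from rig import manip
import cv2,numpy as np
o=manip.get_obs();print({k:np.round(v,3).tolist() for k,v in o.items()})
for n in("scene","top"):
    p,d=manip.read_camera(n);cv2.imwrite(f"pics/{n}0.png",p[:,:,::-1]);np.save(f"{n}_d.npy",d);np.save(f"{n}_p.npy",p)
    c=manip.calibration(n);print(n,{k:np.round(v,4).tolist() for k,v in c.items()})
print(np.round(manip.calibration("wrist")["tool_from_camera"],4))
E
```

```text
{'t': 0.0, 'joint_pos': [-1.313, 0.308, 1.508, -0.0, 1.328, -0.073], 'qvel': [-0.001, 0.0, -0.002, 0.001, -0.0, 0.002], 'joint_torque': [-0.002, -45.756, -25.191, -0.0, 0.013, -0.0], 'eef_pos': [0.187, -0.543, 0.23], 'orientation': [0.986, 0.165, -0.0, -0.001], 'ft_force': [0.595, 0.124, 0.785], 'torque': [0.02, -0.019, 0.004], 'finger_force': 0.0, 'finger_gap': 0.085}
scene {'intrinsics': [[506.9964, 0.0, 270.8361], [0.0, 506.9964, 212.6977], [0.0, 0.0, 1.0]], 'distortion': [-0.0577, 0.0, 0.0, 0.0, 0.0], 'extrinsics': [[0.926, 0.3774, -0.0034, -0.5374], [-0.2957, 0.7311, 0.6148, 0.0822], [0.2345, -0.5684, 0.7886, -1.4622], [0.0, 0.0, 0.0, 1.0]]}
top {'intrinsics': [[409.1313, 0.0, 275.2707], [0.0, 409.1313, 210.5456], [0.0, 0.0, 1.0]], 'distortion': [-0.0669, 0.0, 0.0, 0.0, 0.0], 'extrinsics': [[-0.0108, -0.9999, 0.0079, 0.0827], [0.9866, -0.0093, 0.1631, -0.5589], [-0.163, 0.0095, 0.9866, -0.8102], [0.0, 0.0, 0.0, 1.0]]}
[[ 4.000e-04  9.581e-01  2.865e-01  7.090e-02]
 [ 1.000e+00 -6.000e-04  5.000e-04  1.000e-03]
 [ 6.000e-04  2.865e-01 -9.581e-01 -1.436e-01]
 [ 0.000e+00  0.000e+00  0.000e+00  1.000e+00]]
```

View pics/scene0.png

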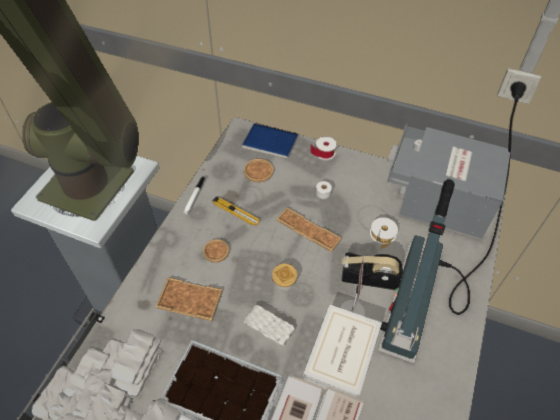

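View pics/top0.png

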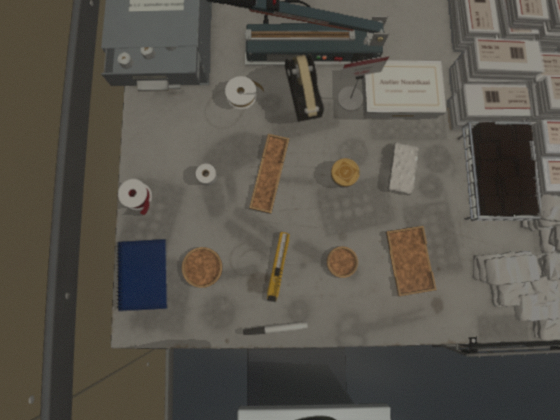

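The scene view shows the overall layout. In the top view, the things are the parcel (404,168), cutter (277,267), tin (345,172) and roll (205,173). Their trays are the parcel tray (411,260), cutter tray (268,174), tin tray (202,267) and roll tray (341,262). The notebook is at (142,274) and the spool at (135,195).

```bash
cat > h.py <<'E'
import cv2,numpy as np
from rig import manip
def cloud(d,c,E=None):
    "world point per pixel; E = world_from_camera"
    K,D=np.array(c["intrinsics"]),np.array(c["distortion"])
    v,u=np.mgrid[:d.shape[0],:d.shape[1]]
    n=cv2.undistortPoints(np.stack([u,v],-1).reshape(-1,1,2).astype(float),K,D).reshape(*d.shape,2)
    P=np.stack([n[...,0]*d,-n[...,1]*d,-d],-1)
    if E is None:E=np.linalg.inv(c["extrinsics"])
    return P@E[:3,:3].T+E[:3,3]
E
cat > m.py <<'E'
from h import *
W={n:cloud(np.load(f"{n}_d.npy"),manip.calibration(n)) for n in("top","scene")}
I={n:np.load(f"{n}_p.npy") for n in W}
seeds=dict(parcel=(404,168,.075),cutter=(277,267,.09),tin=(345,172,.045),roll=(205,173,.035),parcel_tray=(411,260,.085),cutter_tray=(268,174,.1),tin_tray=(202,267,.055),roll_tray=(341,262,.045),notebook=(142,274,.1),spool=(135,195,.045))
for k,(u,v,r) in seeds.items():
    s=W["top"][v,u]
    for n in W:
        P=W[n];m=(np.hypot(*(P[...,:2]-s[:2]).transpose(2,0,1))<r)
        z0=np.percentile(P[m][:,2],15) 
        ring=m&(np.hypot(*(P[...,:2]-s[:2]).transpose(2,0,1))>.85*r)
        z0=np.median(P[ring][:,2])
        hsv=cv2.cvtColor(I[n],cv2.COLOR_RGB2HSV)
        mm=m&(P[...,2]>z0+(.006 if 'tray' not in k else .0025))
        if 'tray' in k or k in('cutter','tin'): mm=m&(hsv[...,1]>75)
        if k in('parcel','roll'): mm=m&(P[...,2]>z0+.007)
        mm=mm.astype(np.uint8)
        nl,lab,st,ce=cv2.connectedComponentsWithStats(mm); 
        if nl<2: print(k,n,'none');continue
        q=P[lab==1+np.argmax(st[1:,4])]
        rc=cv2.minAreaRect((q[:,:2]*1000).astype(np.float32))
        b=cv2.boxPoints(rc);e=max(b[1]-b[0],b[2]-b[1],key=np.linalg.norm)
        print(f"{k:12}{n:6} N{len(q):5} rect c {np.round(rc[0],1)} size {np.round(rc[1],1)} long-axis {np.degrees(np.arctan2(e[1],e[0]))%180:.1f}deg mean {np.round(q.mean(0)*1000,1)} ztop {np.percentile(q[:,2],90)*1000:.1f} table {z0*1000:.1f}")
E
python3 m.py
```

```text
parcel      top    N 1181 rect c [ 659.1 -209.3] size [ 57.6 110.5] long-axis 168.7deg mean [ 656.5 -207.8   15.9] ztop 18.5 table -0.9
parcel      scene  N 1090 rect c [ 658.9 -213.8] size [ 59.5 114.1] long-axis 169.3deg mean [ 661.3 -214.6   17.1] ztop 20.7 table 0.3
cutter      top    N  629 rect c [448.5  72. ] size [ 27.  146.7] long-axis 168.1deg mean [441.7  73.3   9.2] ztop 11.2 table -0.6
cutter      scene  N  379 rect c [449.7  72. ] size [ 32.9 147. ] long-axis 167.5deg mean [445.8  69.5   7.5] ztop 12.6 table 0.6
tin         top    N  658 rect c [648.8 -79.9] size [66.7 64.4] long-axis 86.0deg mean [647.4 -76.5  24.5] ztop 27.6 table -0.6
tin         scene  N  481 rect c [648.3 -73.1] size [75.1 61.2] long-axis 83.2deg mean [648.7 -80.4  26.3] ztop 29.8 table 0.6
roll        top    N  336 rect c [647.1 228.4] size [43.7 42.7] long-axis 43.6deg mean [646.1 227.1  23.7] ztop 27.2 table -0.6
roll        scene  N  210 rect c [646.4 226. ] size [43.1 46.9] long-axis 98.6deg mean [647.5 222.7  23.4] ztop 28.6 table 1.9
parcel_tray top    N 2506 rect c [ 455.2 -217.8] size [142
[... 787 characters left out ...]
ng-axis 174.4deg mean [453.3 -66.1   4.9] ztop 9.4 table -0.8
roll_tray   scene  N  472 rect c [453.6 -67.9] size [64.6 68. ] long-axis 115.9deg mean [453.2 -67.2   6.5] ztop 11.5 table 0.3
notebook    top    N 3368 rect c [429.6 364.8] size [148.1 108.2] long-axis 3.1deg mean [428.9 363.6  10.9] ztop 12.9 table 0.3
notebook    scene  N  734 rect c [429.  361.1] size [149.1 112.3] long-axis 1.4deg mean [429.8 360.3  13.3] ztop 15.3 table 5.1
spool       top    N  743 rect c [603.1 382.7] size [62.9 59.5] long-axis 88.6deg mean [601.1 380.5  34.4] ztop 39.5 table -0.2
spool       scene  N  365 rect c [600.9 381.4] size [63.7 61.1] long-axis 88.2deg mean [601.6 374.8  33. ] ztop 41.4 table 2.2
```

Both views agree within a few mm. The heights also match the text: tops at 20, 12, 27 and 27 mm, and tray rims at about 10 mm. Next is a helper that turns waypoints into row numbers.

```bash
cat > plan.py <<'E'
"args: waypoints x,y,z(mm),yaw(deg; tool x axis),hand[,hold rows] ; prints rows in calls of 12"
import sys,json,numpy as np
from scipy.spatial.transform import Rotation as R
from rig import manip
o=manip.get_obs();p=np.array(o["eef_pos"])*1000;r=R.from_quat(o["orientation"]);x=r.apply([1,0,0])
print("at",p.round(1),"yaw %.1f"%np.degrees(np.arctan2(x[1],x[0])),"gap %.4f"%o["finger_gap"],"t %.2f"%o["t"])
rows=[]
for a in sys.argv[1:]:
    w=[float(s) for s in a.split(",")];g=np.array(w[:3])
    rg=R.from_euler("z",w[3],degrees=True)*R.from_euler("x",180,degrees=True)
    while 1:
        d=r.inv().apply(g-p)/20;t=(r.inv()*rg).as_rotvec()/np.pi
        n=max(np.abs(d).max()/.9,np.linalg.norm(t)/.035)
        if np.abs(d).max()<.03 and np.linalg.norm(t)<.002:break
        k=1/max(1,np.ceil(n-.15)); d=np.round(np.clip(d*k,-1,1),2); t=np.round(t*k,3)
        rows.append([*d,*t,w[4]]);p=p+r.apply(d*20);r=r*R.from_rotvec(t*np.pi)
    rows+=[[0,0,0,0,0,0,w[4]]]*int(w[5] if len(w)>5 else 0)
print(len(rows),"rows")
for i in range(0,len(rows),12):print(json.dumps([[float(v)+0 for v in q] for q in rows[i:i+12]]).replace(" ","").replace("-0.0,","0,").replace(".0,",",").replace(".0]","]"))
E
python3 plan.py 400,-380,220,5,1 659,-211,150,-11,1 659,-211,60,-11,1,1
```

```text
at [ 187.1 -543.   230.5] yaw 19.0 gap 0.0854 t 0.10
35 rows
[[0.91,-0.3,0.04,0,0,0.006,1],[0.9,-0.32,0.04,0,0,0.006,1],[0.9,-0.34,0.04,0,0,0.005,1],[0.89,-0.35,0.04,0,0,0.006,1],[0.88,-0.37,0.04,0,0,0.005,1],[0.88,-0.38,0.04,0,0,0.006,1],[0.87,-0.4,0.04,0,0,0.005,1],[0.87,-0.41,0.04,0,0,0.006,1],[0.86,-0.43,0.04,0,0,0.005,1],[0.85,-0.44,0.03,0,0,0.006,1],[0.84,-0.46,0.04,0,0,0.005,1],[0.83,-0.47,0.03,0,0,0.006,1]]
[[0.83,-0.48,0.04,0,0,0.005,1],[0.81,-0.5,0.03,-0.001,0,0.006,1],[0.85,-0.46,0.22,0,0,0.006,1],[0.9,-0.51,0.23,0,0,0.006,1],[0.89,-0.52,0.23,0,0,0.006,1],[0.89,-0.54,0.23,0,0,0.006,1],[0.87,-0.56,0.23,0,0,0.006,1],[0.86,-0.57,0.23,0,0,0.006,1],[0.85,-0.59,0.24,0,0,0.006,1],[0.84,-0.6,0.23,0,0,0.006,1],[0.83,-0.62,0.24,0,0,0.006,1],[0.82,-0.64,0.23,0,0,0.006,1]]
[[0.81,-0.65,0.24,0,0,0.006,1],[0.79,-0.67,0.23,0,0,0.006,1],[0.78,-0.68,0.24,0,0,0.006,1],[0.77,-0.69,0.23,0,0,0.005,1],[0.76,-0.71,0.24,0,0,0.006,1],[0,0,0.9,0,0,0,1],[0,0,0.9,0,0,0,1],[0,0,0.9,0,0,0,1],[0,0,0.9,0,0,0,1],[0,-0.01,0.9,0,0,0,1],[0,0,0,0,0,0,1]]
```

Call:
{"method": "send_rows", "body": {"plan": [[0.91,-0.3,0.04,0,0,0.006,1],[0.9,-0.32,0.04,0,0,0.006,1],[0.9,-0.34,0.04,0,0,0.005,1],[0.89,-0.35,0.04,0,0,0.006,1],[0.88,-0.37,0.04,0,0,0.005,1],[0.88,-0.38,0.04,0,0,0.006,1],[0.87,-0.4,0.04,0,0,0.005,1],[0.87,-0.41,0.04,0,0,0.006,1],[0.86,-0.43,0.04,0,0,0.005,1],[0.85,-0.44,0.03,0,0,0.006,1],[0.84,-0.46,0.04,0,0,0.005,1],[0.83,-0.47,0.03,0,0,0.006,1]], "newtons": 30}}

```text
t: 1.1
eef_pos: [0.3702, -0.4028, 0.2216]
orientation: [0.998, 0.06, -0.0, -0.0]
ft_force: [0.1, -0.4, -1.0]
finger_gap: 0.0855
finger_force: 0.0
```

Call:
{"method": "send_rows", "body": {"plan": [[0.83,-0.48,0.04,0,0,0.005,1],[0.81,-0.5,0.03,0,0,0.006,1],[0.85,-0.46,0.22,0,0,0.006,1],[0.9,-0.51,0.23,0,0,0.006,1],[0.89,-0.52,0.23,0,0,0.006,1],[0.89,-0.54,0.23,0,0,0.006,1],[0.87,-0.56,0.23,0,0,0.006,1],[0.86,-0.57,0.23,0,0,0.006,1],[0.85,-0.59,0.24,0,0,0.006,1],[0.84,-0.6,0.23,0,0,0.006,1],[0.83,-0.62,0.24,0,0,0.006,1],[0.82,-0.64,0.23,0,0,0.006,1]]}}

```text
t: 2.1
eef_pos: [0.5726, -0.2672, 0.1737]
orientation: [0.999, -0.051, -0.001, -0.0]
ft_force: [0.4, 0.4, -1.1]
finger_gap: 0.0853
finger_force: 0.0
```

Call:
{"method": "send_rows", "body": {"plan": [[0.81,-0.65,0.24,0,0,0.006,1],[0.79,-0.67,0.23,0,0,0.006,1],[0.78,-0.68,0.24,0,0,0.006,1],[0.77,-0.69,0.23,0,0,0.005,1],[0.76,-0.71,0.24,0,0,0.006,1],[0,0,0,0,0,0,1],[0,0,0,0,0,0,1]]}}

```text
t: 2.68
eef_pos: [0.6591, -0.2106, 0.1496]
orientation: [0.995, -0.095, -0.001, -0.0]
ft_force: [-0.3, -0.1, -0.8]
finger_gap: 0.0855
finger_force: 0.0
```

```bash
python3 - <<'E'
from h import *
from scipy.spatial.transform import Rotation as R
o=manip.get_obs();p,d=manip.read_camera("wrist");c=manip.calibration("wrist")
cv2.imwrite("pics/w1.png",p[:,:,::-1])
T=np.eye(4);T[:3,:3]=R.from_quat(o["orientation"]).as_matrix();T[:3,3]=o["eef_pos"]
P=cloud(d,c,T@np.array(c["tool_from_camera"]))*1000
m=((P[...,2]>8)&(P[...,2]<40)&(d>0)).astype(np.uint8)
nl,l,st,ce=cv2.connectedComponentsWithStats(m)
for i in range(1,nl):
    if st[i,4]>800:
        q=P[l==i];print(st[i],cv2.minAreaRect(q[:,:2].astype(np.float32)),np.percentile(q[:,2],[50,90]))
E
python3 plan.py 659,-211,60,-11,1
```

```text
[ 392    0  168   58 1535] ((753.6527709960938, -388.92401123046875), (135.00503540039062, 39.745361328125), 73.0396957397461) [25.19132345 37.36115703]
[133  19 241  53 860] ((777.9575805664062, -215.90875244140625), (4.206161975860596, 176.94142150878906), 0.010342583060264587) [33.45259047 38.64908735]
[   0   27   39   86 1648] ((796.97265625, -23.99711036682129), (31.564388275146484, 66.68421173095703), 67.67738342285156) [21.0001222  34.48250709]
[ 243  128   66  125 7349] ((658.4273071289062, -212.30508422851562), (57.0898323059082, 114.28785705566406), 78.84398651123047) [18.43738165 19.82949142]
[  97  201   75   69 4034] ((646.4515380859375, -79.3505630493164), (62.25807189941406, 62.10407638549805), 68.41966247558594) [27.51274379 28.44390181]
at [ 658.5 -211.2  150. ] yaw -11.0 gap 0.0855 t 2.73
5 rows
[[0.01,0,0.9,0,0,0,1],[0.01,0,0.9,0,0,0,1],[0,-0.01,0.9,0,0,0,1],[0.01,0,0.9,0,0,0,1],[0,-0.01,0.9,0,0.001,0,1]]
```

The wrist view agrees to about 1 mm, so I'm descending to grasp.

Call:
{"method": "send_rows", "body": {"plan": [[0,0.05,0.9,0,0,0,1],[0,0,0.9,0,0,0,1],[0,0,0.9,0,0,0,1],[0,0,0.9,0,0,0,1],[0,0,0.9,0,0,0,1],[0,0,0.9,0,0,0,1],[0,0,0.9,0,0,0,1],[0,0,0.6,0,0,0,1],[0,0,0.4,0,0,0,1],[0,0,0,0,0,0,-1],[0,0,0,0,0,0,-1],[0,0,0,0,0,0,-1]]}}

```text
t: 3.73
eef_pos: [0.6596, -0.2129, 0.0063]
orientation: [0.995, -0.096, 0.001, 0.0]
ft_force: [0.7, 0.5, -1.3]
finger_gap: 0.0557
finger_force: 31.6
```

Call:
{"method": "send_rows", "body": {"plan": [[0,0,0,0,0,0,-1],[0,0,0,0,0,0,-1],[0,0,0,0,0,0,-1],[0,0,0,0,0,0,-1],[0,0,-0.5,0,0,0,-1],[0,0,-0.9,0,0,0,-1],[0,0,-0.9,0,0,0,-1],[0,0,-0.9,0,0,0,-1]]}}

```text
t: 4.4
eef_pos: [0.6583, -0.2121, 0.0694]
orientation: [0.995, -0.096, -0.001, -0.0]
ft_force: [0.6, -0.6, -1.1]
finger_gap: 0.0557
finger_force: 31.9
```

```bash
python3 plan.py 454,-218,62,8.6,-1,1 454,-218,6.5,8.6,-1,2
```

```text
at [ 658.3 -212.1   69.4] yaw -11.0 gap 0.0557 t 4.40
18 rows
[[-0.91,0.2,0.03,0,0,-0.01,-1],[-0.91,0.18,0.04,0,0,-0.01,-1],[-0.83,0.13,0.03,0,0,-0.009,-1],[-0.83,0.11,0.03,0,0,-0.009,-1],[-0.83,0.09,0.03,0,0,-0.009,-1],[-0.83,0.06,0.03,0,0,-0.009,-1],[-0.83,0.04,0.03,0,0,-0.009,-1],[-0.84,0.01,0.03,0,0,-0.009,-1],[-0.84,-0.01,0.03,0,0,-0.009,-1],[-0.83,-0.03,0.03,0,0,-0.009,-1],[-0.83,-0.06,0.04,0,0,-0.009,-1],[-0.84,-0.08,0.03,0,0,-0.008,-1]]
[[0,0,0,0,0,0,-1],[0,0,0.93,0,0,0,-1],[0,0,0.92,0,0,0,-1],[0.01,0,0.93,0,0,0,-1],[0,0,0,0,0,0,-1],[0,0,0,0,0,0,-1]]
```

Call:
{"method": "send_rows", "body": {"plan": [[-0.91,0.2,0.03,0,0,-0.01,-1],[-0.91,0.18,0.04,0,0,-0.01,-1],[-0.83,0.13,0.03,0,0,-0.009,-1],[-0.83,0.11,0.03,0,0,-0.009,-1],[-0.83,0.09,0.03,0,0,-0.009,-1],[-0.83,0.06,0.03,0,0,-0.009,-1],[-0.83,0.04,0.03,0,0,-0.009,-1],[-0.84,0.01,0.03,0,0,-0.009,-1],[-0.84,-0.01,0.03,0,0,-0.009,-1],[-0.83,-0.03,0.03,0,0,-0.009,-1],[-0.83,-0.06,0.04,0,0,-0.009,-1],[-0.84,-0.08,0.03,0,0,-0.008,-1]]}}

```text
t: 5.4
eef_pos: [0.4537, -0.2181, 0.0616]
orientation: [0.997, 0.076, -0.0, -0.0]
ft_force: [0.3, -1.2, -0.8]
finger_gap: 0.0556
finger_force: 31.9
```

Call:
{"method": "send_rows", "body": {"plan": [[0,0,0,0,0,0,-1],[0,0,0,0,0,0,-1]]}}

```text
t: 5.57
eef_pos: [0.4539, -0.2181, 0.0617]
orientation: [0.997, 0.074, -0.0, -0.0]
ft_force: [-0.4, -0.7, -0.7]
finger_gap: 0.0559
finger_force: 31.9
```

```bash
python3 plan.py 454,-218,9,8.6,-1,2
```

```text
at [ 453.9 -218.1   61.7] yaw 8.5 gap 0.0559 t 5.57
5 rows
[[0,0,0.88,0,0,0,-1],[0,0,0.88,0,0,0,-1],[0,0,0.87,0,0,-0.001,-1],[0,0,0,0,0,0,-1],[0,0,0,0,0,0,-1]]
```

Call:
{"method": "send_rows", "body": {"plan": [[0,0,0.9,0,0,0,-1],[0,0,0.9,0,0,0,-1],[0,0,0.6,0,0,0,-1],[0,0,0.25,0,0,0,-1],[0,0,0,0,0,0,-1]]}}

```text
t: 5.98
eef_pos: [0.4565, -0.2186, 0.0089]
orientation: [0.997, 0.075, 0.001, 0.0]
ft_force: [0.1, 0.9, 1.9]
finger_gap: 0.0558
finger_force: 40.3
```

Call:
{"method": "send_rows", "body": {"plan": [[0,0,0,0,0,0,1],[0,0,0,0,0,0,1],[0,0,0,0,0,0,1],[0,0,0,0,0,0,1],[0,0,0,0,0,0,1],[0,0,-0.5,0,0,0,1],[0,0,-0.9,0,0,0,1],[0,0,-0.9,0,0,0,1],[0,0,-0.9,0,0,0,1],[0,0,-0.9,0,0,0,1]]}}

```text
t: 6.82
eef_pos: [0.4544, -0.2182, 0.0918]
orientation: [0.997, 0.075, 0.0, -0.0]
ft_force: [0.3, -0.6, -0.0]
finger_gap: 0.0855
finger_force: 0.0
```

```bash
python3 plan.py 449,72,130,-12,1,2
```

```text
at [ 454.4 -218.2   91.8] yaw 8.6 gap 0.0855 t 6.82
18 rows
[[0.12,-0.9,-0.12,0,0,0.007,1],[0.1,-0.9,-0.12,0,0,0.007,1],[0.08,-0.9,-0.12,0,0,0.007,1],[0.06,-0.91,-0.12,0,0,0.007,1],[0.04,-0.91,-0.12,0,0,0.007,1],[0.02,-0.91,-0.12,0,0,0.007,1],[0,-0.91,-0.12,0,0,0.007,1],[-0.02,-0.91,-0.12,0,0,0.007,1],[-0.04,-0.9,-0.12,0,0,0.007,1],[-0.06,-0.9,-0.12,0,0,0.007,1],[-0.08,-0.9,-0.12,0,0,0.007,1],[-0.1,-0.9,-0.12,0,0,0.007,1]]
[[-0.12,-0.9,-0.12,0,0,0.008,1],[-0.15,-0.9,-0.12,0,0,0.007,1],[-0.17,-0.89,-0.12,0,0,0.008,1],[-0.18,-0.89,-0.11,0,0,0.007,1],[0,0,0,0,0,0,1],[0,0,0,0,0,0,1]]
```

Call:
{"method": "send_rows", "body": {"plan": [[0.12,-0.9,-0.12,0,0,0.007,1],[0.1,-0.9,-0.12,0,0,0.007,1],[0.08,-0.9,-0.12,0,0,0.007,1],[0.06,-0.91,-0.12,0,0,0.007,1],[0.04,-0.91,-0.12,0,0,0.007,1],[0.02,-0.91,-0.12,0,0,0.007,1],[0,-0.91,-0.12,0,0,0.007,1],[-0.02,-0.91,-0.12,0,0,0.007,1],[-0.04,-0.9,-0.12,0,0,0.007,1],[-0.06,-0.9,-0.12,0,0,0.007,1],[-0.08,-0.9,-0.12,0,0,0.007,1],[-0.1,-0.9,-0.12,0,0,0.007,1]]}}

```text
t: 7.82
eef_pos: [0.4505, 0.0002, 0.12]
orientation: [0.998, -0.058, 0.0, -0.0]
ft_force: [-0.3, -0.3, 0.1]
finger_gap: 0.0856
finger_force: 0.0
```

Call:
{"method": "send_rows", "body": {"plan": [[-0.12,-0.9,-0.12,0,0,0.008,1],[-0.15,-0.9,-0.12,0,0,0.007,1],[-0.17,-0.89,-0.12,0,0,0.008,1],[-0.18,-0.89,-0.11,0,0,0.007,1],[0,0,0,0,0,0,1],[0,0,0,0,0,0,1]]}}

```text
t: 8.32
eef_pos: [0.4492, 0.0724, 0.1292]
orientation: [0.995, -0.103, 0.0, 0.0]
ft_force: [0.3, 0.1, 0.6]
finger_gap: 0.0853
finger_force: 0.0
```

```bash
cat > wr.py <<'E'
import sys
from h import *
from scipy.spatial.transform import Rotation as R
o=manip.get_obs();p,d=manip.read_camera("wrist");c=manip.calibration("wrist")
cv2.imwrite(f"pics/{sys.argv[1]}.png",p[:,:,::-1])
T=np.eye(4);T[:3,:3]=R.from_quat(o["orientation"]).as_matrix();T[:3,3]=o["eef_pos"]
P=cloud(d,c,T@np.array(c["tool_from_camera"]))*1000
sat=cv2.cvtColor(p,cv2.COLOR_RGB2HSV)[...,1]
for nm,m in(("high",(P[...,2]>7)&(P[...,2]<45)),("sat",sat>75)):
    nl,l,st,ce=cv2.connectedComponentsWithStats((m&(d>0)).astype(np.uint8))
    for i in range(1,nl):
        if st[i,4]>800:
            q=P[l==i];rc=cv2.minAreaRect(q[:,:2].astype(np.float32));b=cv2.boxPoints(rc);e=max(b[1]-b[0],b[2]-b[1],key=np.linalg.norm)
            print(nm,st[i],np.round(rc[0],1),np.round(rc[1],1),"ang %.1f"%(np.degrees(np.arctan2(e[1],e[0]))%180),"z",np.percentile(q[:,2],[10,50,90]).round(1))
E
python3 wr.py w2; python3 plan.py 449,72,70,-12,1
```

```text
high [ 159    0   71   65 1358] [585.7 103.4] [51.  43.5] ang 77.3 z [ 9.1 10.6 11.7]
high [ 264  115   28  169 2281] [442.9  71. ] [ 21.5 148.1] ang 168.0 z [10.2 11.5 13.2]
high [ 398  120   84   82 1671] [452.  -67.2] [67.2 66.9] ang 80.8 z [ 8.5 10.5 11.6]
high [  47  193  101   93 1959] [443.1 233.5] [85.7 86.6] ang 117.6 z [ 8.3 10.7 11.7]
high [   0  221   52  130 3106] [406.3 319.5] [ 46.9 135.8] ang 155.5 z [10.2 12.3 13.2]
high [ 230  308  137   49 2185] [314.4  78.6] [ 15.3 134.2] ang 95.6 z [10.3 14.9 16.9]
sat [ 159    0   71   66 4456] [585.9 103.2] [50.6 44.2] ang 77.1 z [ 4.4  5.7 11. ]
sat [ 263  112   31  170 3565] [442.3  70.9] [ 26.  153.6] ang 168.1 z [ 4.6  9.6 12.1]
sat [ 397  120   86   83 5482] [450.  -70.2] [74.5 67.3] ang 54.9 z [ 4.5  5.7 10.9]
sat [  47  192  102   93 7347] [444.4 236.9] [93.8 86.2] ang 72.9 z [ 4.7  5.8 11. ]
sat [   0  231   47  121 2723] [446.3 270.7] [ 81.3 261.1] ang 118.9 z [11.6 12.5 13.3]
sat [  62  393   53   27 1003] [259.7 326.7] [ 74.2 552.5] ang 139.5 z [-195.1 -163.8 -129.9]
at [449.1  71.8 128.9] yaw -11.8 gap 0.0854 t 8.37
4 rows
[[0,0,0.74,0,0,0,1],[0,0,0.74,0,0,0,1],[0,0,0.73,0,0,0,1],[-0.01,-0.01,0.74,0,0,0.001,1]]
```

Call:
{"method": "send_rows", "body": {"plan": [[-0.28,0.11,0.7,0,0,0,1],[0,0,0.9,0,0,0,1],[0,0,0.9,0,0,0,1],[0,0,0.9,0,0,0,1],[0,0,0.9,0,0,0,1],[0,0,0.9,0,0,0,1],[0,0,0.7,0,0,0,1],[0,0,0.35,0,0,0,1],[0,0,0,0,0,0,1],[0,0,0,0,0,0,1]]}}

```text
t: 9.2
eef_pos: [0.4432, 0.0704, 0.0035]
orientation: [0.995, -0.104, -0.0, 0.0]
ft_force: [-0.2, -0.1, -0.2]
finger_gap: 0.0852
finger_force: 0.0
```

Call:
{"method": "send_rows", "body": {"plan": [[0,0,0,0,0,0,-1],[0,0,0,0,0,0,-1],[0,0,0,0,0,0,-1],[0,0,0,0,0,0,-1],[0,0,0,0,0,0,-1],[0,0,0,0,0,0,-1],[0,0,0,0,0,0,-1],[0,0,0,0,0,0,-1]]}}

```text
t: 9.87
eef_pos: [0.4436, 0.0709, 0.0044]
orientation: [0.995, -0.104, 0.001, 0.0]
ft_force: [-1.0, -1.4, 9.1]
finger_gap: 0.0209
finger_force: 40.1
```

Call:
{"method": "send_rows", "body": {"plan": [[0,0,-0.4,0,0,0,-1],[0,0,-0.9,0,0,0,-1],[0,0,-0.9,0,0,0,-1],[0,0,-0.9,0,0,0,-1],[0,0,-0.9,0,0,0,-1],[0,0,0,0,0,0,-1]]}}

```text
t: 10.37
eef_pos: [0.4454, 0.0713, 0.0866]
orientation: [0.995, -0.104, 0.003, -0.001]
ft_force: [0.1, 0.3, -0.1]
finger_gap: 0.0202
finger_force: 39.1
```

```bash
python3 plan.py 652,90,84,-13.5,-1,2
```

```text
at [445.4  71.3  86.6] yaw -11.9 gap 0.0202 t 10.37
13 rows
[[0.9,-0.28,0.02,0,0,0.001,-1],[0.9,-0.28,0.02,0,0,0.001,-1],[0.9,-0.28,0.02,0,0,0.001,-1],[0.9,-0.29,0.02,0,0,0.001,-1],[0.9,-0.29,0.02,0,0,0.001,-1],[0.9,-0.29,0.02,0,0,0.001,-1],[0.89,-0.29,0.02,0,0,0.001,-1],[0.89,-0.3,0.01,0,0,0,-1],[0.9,-0.3,0.02,0,-0.001,0.001,-1],[0.89,-0.3,0.01,0,0,0,-1],[0.89,-0.3,0.01,-0.001,-0.001,0.001,-1],[0,0,0,0,0,0,-1]]
[[0,0,0,0,0,0,-1]]
```

Call:
{"method": "send_rows", "body": {"plan": [[0.9,-0.28,0.02,0,0,0.001,-1],[0.9,-0.28,0.02,0,0,0.001,-1],[0.9,-0.28,0.02,0,0,0.001,-1],[0.9,-0.29,0.02,0,0,0.001,-1],[0.9,-0.29,0.02,0,0,0.001,-1],[0.9,-0.29,0.02,0,0,0.001,-1],[0.89,-0.29,0.02,0,0,0.001,-1],[0.89,-0.3,0.01,0,0,0,-1],[0.9,-0.3,0.02,0,-0.001,0.001,-1],[0.89,-0.3,0.01,0,0,0,-1],[0.89,-0.3,0.01,0,-0.001,0.001,-1],[0,0,0,0,0,0,-1]]}}

```text
t: 11.37
eef_pos: [0.6539, 0.0901, 0.0788]
orientation: [0.993, -0.118, -0.001, -0.001]
ft_force: [0.9, 0.3, -1.4]
finger_gap: 0.0203
finger_force: 39.1
```

Call:
{"method": "send_rows", "body": {"plan": [[0,0,0,0,0,0,-1]]}}

```text
t: 11.45
eef_pos: [0.6497, 0.0898, 0.0784]
orientation: [0.993, -0.118, -0.004, -0.0]
ft_force: [0.1, -0.2, -0.3]
finger_gap: 0.0206
finger_force: 39.1
```

```bash
python3 wr.py w3; python3 plan.py 652,90,9,-13.5,-1,2
```

```text
high [ 237   80   81   94 2054] [707.6  73.4] [49.6 58.1] ang 166.0 z [ 9.6 10.7 11.7]
high [ 473  118   87  101 7161] [646.4 -68.8] [45.  62.4] ang 179.8 z [19.6 27.2 28.3]
high [  47  235   79   69 3952] [645.9 226.2] [44.3 43.7] ang 65.3 z [14.1 26.7 27.8]
sat [  237    81    81   285 15207] [629.8  93. ] [ 52.4 217.7] ang 165.8 z [ 5.1 79.8 86.3]
sat [ 480  119   80  101 6626] [634.9 -75.4] [82.9 51.3] ang 16.8 z [24.3 27.3 28.3]
sat [ 493  353   59   41 1073] [538.  -35.4] [256.7  22.4] ang 34.6 z [ 4.7  7.6 11.8]
at [648.4  89.7  78.4] yaw -13.6 gap 0.0204 t 11.50
6 rows
[[0.05,-0.02,0.87,0,0.001,0,-1],[0.05,-0.01,0.87,0,0.001,0,-1],[0.05,-0.02,0.86,0,0,0,-1],[0.04,-0.01,0.87,0,0.001,0,-1],[0,0,0,0,0,0,-1],[0,0,0,0,0,0,-1]]
```

View pics/w3.png

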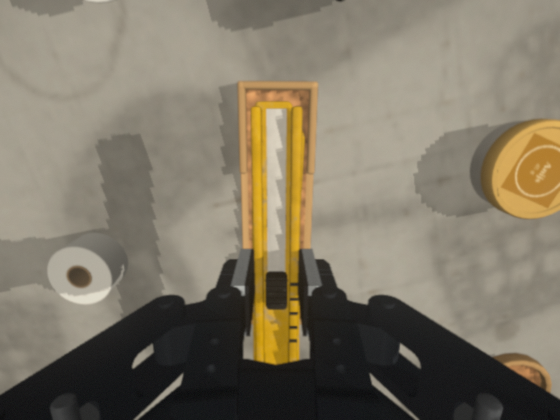

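The cutter is held level over its tray (tray end at px 240-318, 82), and its edges are parallel to the recess.

Call:
{"method": "send_rows", "body": {"plan": [[0.1,0,0.8,0,0,0,-1],[0.06,0,0.9,0,0,0,-1],[0,0,0.9,0,0,0,-1],[0,0,0.6,0,0,0,-1],[0,0,0.25,0,0,0,-1],[0,0,0,0,0,0,-1],[0,0,0,0,0,0,-1]]}}

```text
t: 12.08
eef_pos: [0.6518, 0.0891, 0.0107]
orientation: [0.993, -0.118, -0.003, -0.0]
ft_force: [0.4, -0.6, -1.6]
finger_gap: 0.0205
finger_force: 43.8
```

Call:
{"method": "send_rows", "body": {"plan": [[0,0,0.12,0,0,0,-1],[0,0,0,0,0,0,-1],[0,0,0,0,0,0,1],[0,0,0,0,0,0,1],[0,0,0,0,0,0,1],[0,0,0,0,0,0,1],[0,0,0,0,0,0,1],[0,0,0,0,0,0,1],[0,0,-0.7,0,0,0,1],[0,0,-0.9,0,0,0,1],[0,0,-0.9,0,0,0,1],[0,0,-0.9,0,0,0,1]]}}

```text
t: 13.08
eef_pos: [0.6525, 0.089, 0.0766]
orientation: [0.993, -0.118, -0.004, -0.0]
ft_force: [-0.3, -0.3, -0.2]
finger_gap: 0.0855
finger_force: 0.0
```

Call:
{"method": "send_rows", "body": {"plan": [[0,0,-0.9,0,0,0,1],[0,0,0,0,0,0,1]]}}

```text
t: 13.25
eef_pos: [0.6557, 0.0893, 0.0982]
orientation: [0.993, -0.118, 0.0, -0.001]
ft_force: [1.1, 1.0, 1.5]
finger_gap: 0.0852
finger_force: 0.0
```

```bash
python3 wr.py w4; python3 plan.py 647,-79.5,110,-13.5,1,2
```

```text
high [ 243   93   72   84 1675] [707.9  73.7] [50.1 57.7] ang 166.1 z [ 9.5 10.7 11.7]
high [ 261  109   34  194 5826] [653.1  87.5] [ 24.5 149.3] ang 166.5 z [ 9.2 12.  16.3]
high [ 457  128  103   91 7388] [646.4 -76.8] [60.4 62.5] ang 178.7 z [22.1 27.3 28.3]
high [  69  233   70   64 3295] [645.2 226.2] [44.  44.7] ang 164.7 z [14.1 26.8 27.8]
high [ 245  251   64   66 1149] [592.8 102.3] [50.1 59.1] ang 166.0 z [ 9.3 10.8 11.8]
sat [  242    93    74   223 13176] [647.6  88.3] [ 52.2 181.5] ang 166.0 z [ 4.7  9.  15.4]
sat [ 463  127   97   92 7058] [642.4 -89.9] [88.3 67.7] ang 57.2 z [25.6 27.4 28.3]
at [654.7  89.1  96.4] yaw -13.6 gap 0.0854 t 13.30
12 rows
[[0.16,0.83,-0.07,0,0,0,1],[0.16,0.83,-0.07,0,0,0,1],[0.16,0.83,-0.07,0,0,0,1],[0.16,0.83,-0.07,0,0,0,1],[0.16,0.83,-0.07,0,0,0,1],[0.16,0.83,-0.07,0,0,0,1],[0.16,0.83,-0.07,0,0,0,1],[0.16,0.83,-0.07,0,0,0,1],[0.16,0.82,-0.07,0,0,0,1],[0.16,0.83,-0.06,0,0,0,1],[0,0,0,0,0,0,1],[0,0,0,0,0,0,1]]
```

View pics/w4.png

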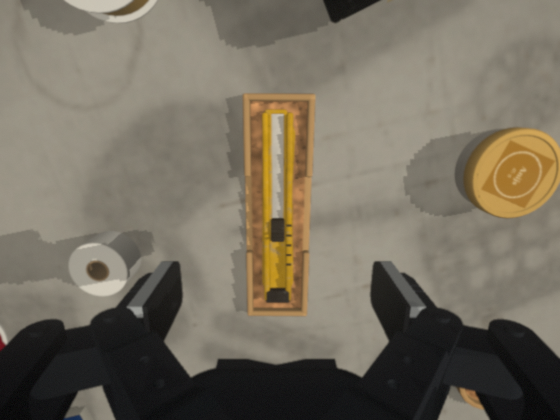

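The cutter lies centred in its tray (px 278,205, with the tray from 95 to 315). Next is the tin at px (513,172).

```bash
python3 plan.py 646.5,-79.5,110,15,1,2; python3 -c "
from rig import manip;print(manip.get_obs()['joint_pos'])"
```

```text
at [654.7  89.1  96.4] yaw -13.6 gap 0.0854 t 13.30
12 rows
[[0.16,0.83,-0.07,0,0,-0.016,1],[0.12,0.84,-0.07,0,0,-0.016,1],[0.07,0.84,-0.07,0,0,-0.016,1],[0.03,0.84,-0.07,0,0,-0.016,1],[-0.01,0.84,-0.07,0,0,-0.016,1],[-0.05,0.84,-0.07,0,0,-0.016,1],[-0.1,0.84,-0.07,0,0,-0.016,1],[-0.14,0.83,-0.07,0,0,-0.016,1],[-0.18,0.83,-0.07,0,0,-0.015,1],[-0.22,0.82,-0.06,-0.001,0,-0.016,1],[0,0,0,0,0,0,1],[0,0,0,0,0,0,1]]
[0.07032948 0.53920507 1.48098454 0.00208946 1.12238198 1.87706759]
```

Call:
{"method": "send_rows", "body": {"plan": [[0.16,0.83,-0.07,0,0,-0.016,1],[0.12,0.84,-0.07,0,0,-0.016,1],[0.07,0.84,-0.07,0,0,-0.016,1],[0.03,0.84,-0.07,0,0,-0.016,1],[-0.01,0.84,-0.07,0,0,-0.016,1],[-0.05,0.84,-0.07,0,0,-0.016,1],[-0.1,0.84,-0.07,0,0,-0.016,1],[-0.14,0.83,-0.07,0,0,-0.016,1],[-0.18,0.83,-0.07,0,0,-0.015,1],[-0.22,0.82,-0.06,0,0,-0.016,1],[0,0,0,0,0,0,1],[0,0,0,0,0,0,1]]}}

```text
t: 14.3
eef_pos: [0.6439, -0.0803, 0.1065]
orientation: [0.992, 0.129, -0.004, -0.002]
ft_force: [-0.8, 0.4, -0.3]
finger_gap: 0.0856
finger_force: 0.0
```

```bash
python3 wr.py w5; python3 plan.py 646.5,-79.5,5,15,1,2
```

```text
high [ 399    0  161   88 2709] [ 778.4 -188.4] [126.3  25.9] ang 79.5 z [ 9.9 31.9 42.5]
high [  37    5   97  115 2145] [707.5  73.3] [51.2 58.6] ang 165.5 z [ 8.5 10.6 11.7]
high [  15   32   91  197 7483] [653.2  88.4] [ 29.1 150. ] ang 166.9 z [ 9.2 12.9 16.3]
high [   0  160   79   91 1518] [592.9 101.5] [51.3 59.6] ang 166.2 z [ 8.1 10.6 11.7]
high [ 231  163   86   85 5673] [646.3 -78.2] [62.  62.1] ang 158.0 z [26.5 27.5 28.4]
sat [    0     5   137   246 15359] [647.2  91.6] [ 58.4 184.1] ang 166.2 z [ 4.8  9.5 15.3]
sat [ 230  163   87   85 5733] [640.7 -80.5] [69.8 72.9] ang 173.1 z [26.4 27.5 28.4]
at [644.  -79.4 106.6] yaw 14.9 gap 0.0853 t 14.35
8 rows
[[0.03,0.01,0.85,0,0,0,1],[0.03,0.01,0.85,0,0,0,1],[0.02,0.01,0.84,0,0.001,0,1],[0.02,0.01,0.85,0,0,0,1],[0.02,0.01,0.84,-0.001,0.001,0,1],[0.03,0.01,0.85,0,0,0,1],[0,0,0,0,0,0,1],[0,0,0,0,0,0,1]]
```

Call:
{"method": "send_rows", "body": {"plan": [[0.12,0,0.8,0,0,0,1],[0,0,0.9,0,0,0,1],[0,0,0.9,0,0,0,1],[0,0,0.9,0,0,0,1],[0,0,0.9,0,0,0,1],[0,0,0.6,0,0,0,1],[0,0,0,0,0,0,1],[0,0,0,0,0,0,-1],[0,0,0,0,0,0,-1],[0,0,0,0,0,0,-1],[0,0,0,0,0,0,-1],[0,0,0,0,0,0,-1]]}}

```text
t: 15.35
eef_pos: [0.6474, -0.079, 0.009]
orientation: [0.991, 0.131, -0.002, -0.001]
ft_force: [0.7, -0.5, 1.9]
finger_gap: 0.0597
finger_force: 32.8
```

Call:
{"method": "send_rows", "body": {"plan": [[0,0,-0.4,0,0,0,-1],[0,0,-0.9,0,0,0,-1],[0,0,-0.9,0,0,0,-1],[0,0,-0.9,0,0,0,-1],[0,0,-0.9,0,0,0,-1],[0,0,0,0,0,0,-1]]}}

```text
t: 15.85
eef_pos: [0.6497, -0.0797, 0.0924]
orientation: [0.991, 0.131, 0.001, 0.0]
ft_force: [0.6, 0.3, -0.8]
finger_gap: 0.0597
finger_force: 32.8
```

```bash
python3 plan.py 444,234.5,88,15,-1,2
```

```text
at [649.7 -79.7  92.4] yaw 15.0 gap 0.0597 t 15.85
22 rows
[[-0.29,-0.89,0.01,0,0,0,-1],[-0.29,-0.89,0.01,0,0,0,-1],[-0.29,-0.89,0.01,0,0,0,-1],[-0.29,-0.89,0.01,0,0,0,-1],[-0.29,-0.89,0.01,0,0,0,-1],[-0.29,-0.89,0.01,0,0,0,-1],[-0.29,-0.89,0.01,0,0,0,-1],[-0.29,-0.89,0.01,0,0,0,-1],[-0.29,-0.89,0.01,0,0,0,-1],[-0.3,-0.89,0.01,0,0,0,-1],[-0.29,-0.89,0.01,0,0,0,-1],[-0.3,-0.89,0.01,0,0,0,-1]]
[[-0.29,-0.9,0.01,0,0,0,-1],[-0.3,-0.89,0.01,0,0,0,-1],[-0.29,-0.9,0.01,0,0,0,-1],[-0.3,-0.89,0.01,0,0,0,-1],[-0.29,-0.9,0.01,0,0,0,-1],[-0.3,-0.89,0.01,0,0,0,-1],[-0.29,-0.9,0.01,0,0,0,-1],[-0.3,-0.89,0.01,0,0,0,-1],[0,0,0,0,0,0,-1],[0,0,0,0,0,0,-1]]
```

Call:
{"method": "send_rows", "body": {"plan": [[-0.29,-0.89,0,0,0,0,-1],[-0.29,-0.89,0,0,0,0,-1],[-0.29,-0.89,0,0,0,0,-1],[-0.29,-0.89,0,0,0,0,-1],[-0.29,-0.89,0,0,0,0,-1],[-0.29,-0.89,0,0,0,0,-1],[-0.29,-0.89,0,0,0,0,-1],[-0.29,-0.89,0,0,0,0,-1],[-0.29,-0.89,0,0,0,0,-1],[-0.3,-0.89,0,0,0,0,-1],[-0.29,-0.89,0,0,0,0,-1],[-0.3,-0.89,0,0,0,0,-1]]}}

```text
t: 16.85
eef_pos: [0.5227, 0.1102, 0.0886]
orientation: [0.991, 0.131, -0.003, -0.001]
ft_force: [0.1, 0.7, -0.7]
finger_gap: 0.0601
finger_force: 32.8
```

Call:
{"method": "send_rows", "body": {"plan": [[-0.29,-0.9,0,0,0,0,-1],[-0.3,-0.89,0,0,0,0,-1],[-0.29,-0.9,0,0,0,0,-1],[-0.3,-0.89,0,0,0,0,-1],[-0.29,-0.9,0,0,0,0,-1],[-0.3,-0.89,0,0,0,0,-1],[-0.29,-0.9,0,0,0,0,-1],[-0.3,-0.89,0,0,0,0,-1],[0,0,0,0,0,0,-1],[0,0,0,0,0,0,-1]]}}

```text
t: 17.68
eef_pos: [0.4401, 0.2358, 0.0894]
orientation: [0.991, 0.132, -0.003, -0.001]
ft_force: [0.2, -0.5, -0.6]
finger_gap: 0.0601
finger_force: 32.9
```

```bash
python3 wr.py w6; python3 plan.py 444,234.5,13,15,-1,2
```

```text
high [ 482    0   78  104 1671] [586.2 104.1] [51.  44.7] ang 75.8 z [ 8.4 10.4 11.5]
high [ 518    0   42   69 1952] [596.9 101.3] [24.8 36.9] ang 173.0 z [ 8.5 13.8 16.2]
high [   17    56   170   234 31223] [427.1 363.9] [149.5 110.4] ang 2.9 z [11.5 12.4 13.2]
high [ 219  148  119   85 1579] [456.2 237.1] [59.7 85.6] ang 103.1 z [ 9.5 10.8 11.7]
sat [   0    0   21  348 4309] [363.3 450.5] [ 61.4 346.7] ang 179.8 z [-63.3 -56.3 -49.3]
sat [ 478    0   82  103 5368] [588.4 100. ] [58. 51.] ang 75.8 z [ 4.6  8.8 13.7]
sat [   22    56   163   232 30157] [427.8 361.9] [147.8 105.2] ang 3.1 z [11.5 12.4 13.2]
sat [  193   147   168   194 21984] [403.6 227.9] [165.6 107.2] ang 18.8 z [  5.3 107.5 108.7]
sat [  0 334  48  47 924] [290.5 398.7] [ 23.7 351.8] ang 148.9 z [-108.3  -79.2  -56.3]
sat [  97  369   44   51 1102] [-108.9  412.3] [  70.1 1080.2] ang 169.5 z [-617.8 -518.3 -400.3]
at [440.8 235.3  89.5] yaw 15.1 gap 0.0599 t 17.73
7 rows
[[0.03,0.02,0.76,0,0,0,-1],[0.03,0.02,0.77,0,0,0,-1],[0.04,0.02,0.76,0,0.001,0,-1],[0.03,0.02,0.77,0,0,0,-1],[0.03,0.01,0.76,-0.001,0.001,0.001,-1],[0,0,0,0,0,0,-1],[0,0,0,0,0,0,-1]]
```

View pics/w6.png

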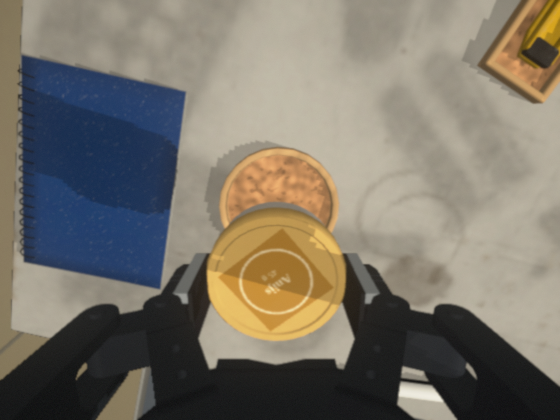

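The tin is held level (px 277,272) behind its tray (px 279,205), and the notebook is clear. The tray centre is confirmed at about (443.5, 234).

Call:
{"method": "send_rows", "body": {"plan": [[0.12,0.08,0.7,0,0,0,-1],[0,0,0.9,0,0,0,-1],[0,0,0.9,0,0,0,-1],[0,0,0.7,0,0,0,-1],[0,0,0.45,0,0,0,-1],[0,0,0.2,0,0,0,-1],[0,0,0,0,0,0,-1],[0,0,0,0,0,0,-1]]}}

```text
t: 18.4
eef_pos: [0.4438, 0.2337, 0.013]
orientation: [0.991, 0.131, -0.003, -0.001]
ft_force: [-1.7, -1.5, 2.7]
finger_gap: 0.0601
finger_force: 33.2
```

Call:
{"method": "send_rows", "body": {"plan": [[0,0,0,0,0,0,1],[0,0,0,0,0,0,1],[0,0,0,0,0,0,1],[0,0,0,0,0,0,1],[0,0,0,0,0,0,1],[0,0,-0.5,0,0,0,1],[0,0,-0.9,0,0,0,1],[0,0,-0.9,0,0,0,1],[0,0,-0.9,0,0,0,1],[0,0,-0.9,0,0,0,1],[0,0,-0.7,0,0,0,1],[0,0,0,0,0,0,1]]}}

```text
t: 19.4
eef_pos: [0.4459, 0.235, 0.1112]
orientation: [0.991, 0.131, -0.0, -0.002]
ft_force: [0.1, -0.3, -0.0]
finger_gap: 0.0852
finger_force: 0.0
```

```bash
python3 wr.py w7; python3 plan.py 646.5,227,110,15,1,2
```

```text
high [ 458    0  102  112 1978] [592.3 102.5] [51.1 57.8] ang 166.1 z [ 8.4 10.4 11.6]
high [ 491    0   69   81 3081] [606.9  97. ] [29.1 57.5] ang 165.7 z [ 8.6 12.1 15.9]
high [   39    70   153   207 25339] [427.3 363.8] [149.1 110. ] ang 2.9 z [11.5 12.3 13.2]
high [ 222  152  108  106 7370] [443.5 234.1] [86.5 85. ] ang 19.4 z [10.5 31.2 32.3]
sat [    0     0    46   351 11414] [371.2 474.9] [207.  298.2] ang 146.4 z [-65.8 -46.1 -30.3]
sat [ 455    0  105  112 7093] [599.1  98. ] [56.8 73.1] ang 166.2 z [ 4.8  9.3 14.6]
sat [   43    72   148   205 24445] [428.1 350.9] [147.5 127.1] ang 3.0 z [11.5 12.3 13.2]
sat [ 221  152  110  106 8973] [442.6 232.5] [89.7 85.9] ang 70.1 z [ 5.4 30.8 32.2]
sat [  62  386   53   34 1165] [ 20.  417.1] [ 80.3 847.3] ang 166.4 z [-355.1 -269.1 -203.8]
at [445.1 234.7 109.8] yaw 15.1 gap 0.0856 t 19.45
13 rows
[[0.87,0.27,0,0,0,0,1],[0.88,0.27,0,0,0,0,1],[0.87,0.27,0,0,0,0,1],[0.88,0.27,0,0,0,0,1],[0.87,0.27,-0.01,0,0,0,1],[0.88,0.27,0,0,0,0,1],[0.87,0.27,-0.01,0,0,0,1],[0.88,0.27,0,0,0,0,1],[0.87,0.28,-0.01,0,0,0,1],[0.88,0.27,0,-0.001,0,0,1],[0.87,0.28,-0.01,0,0.001,0,1],[0,0,0,0,0,0,1]]
[[0,0,0,0,0,0,1]]
```

View pics/w7.png

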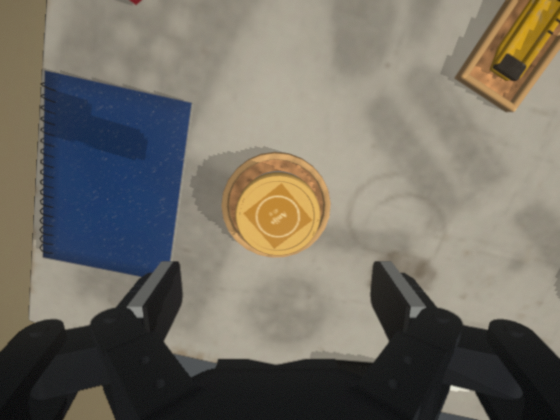

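The tin sits level in its tray (px 278,215, top at 31 mm). Next is the label roll.

Call:
{"method": "send_rows", "body": {"plan": [[0.87,0.27,0,0,0,0,1],[0.88,0.27,0,0,0,0,1],[0.87,0.27,0,0,0,0,1],[0.88,0.27,0,0,0,0,1],[0.87,0.27,0,0,0,0,1],[0.88,0.27,0,0,0,0,1],[0.87,0.27,0,0,0,0,1],[0.88,0.27,0,0,0,0,1],[0.87,0.28,0,0,0,0,1],[0.88,0.27,0,0,0,0,1],[0.87,0.28,0,0,0,0,1],[0,0,0,0,0,0,1]]}}

```text
t: 20.45
eef_pos: [0.6486, 0.2259, 0.1053]
orientation: [0.991, 0.13, -0.002, -0.001]
ft_force: [0.0, 0.5, 0.1]
finger_gap: 0.0852
finger_force: 0.0
```

Call:
{"method": "send_rows", "body": {"plan": [[0,0,0,0,0,0,1],[0,0,0,0,0,0,1]]}}

```text
t: 20.62
eef_pos: [0.6436, 0.226, 0.1056]
orientation: [0.991, 0.131, -0.005, -0.001]
ft_force: [-0.7, 0.1, -0.1]
finger_gap: 0.0853
finger_force: 0.0
```

```bash
python3 wr.py w8; python3 plan.py 646.5,227,9,15,1,2
```

```text
high [ 442  126  101   97 1794] [707.8  74. ] [51.9 58.4] ang 166.0 z [ 8.2 10.4 11.5]
high [ 400  149  121  144 4908] [665.3  85.6] [ 30.3 125.6] ang 169.9 z [ 9.2 12.5 16.2]
high [   0  172  106   96 7662] [599.9 380.5] [63.6 63.1] ang 73.9 z [18.1 39.1 40.1]
high [ 244  174   61   63 2889] [645.9 227.3] [43.5 43.5] ang 13.8 z [21.2 27.  27.8]
high [  13  303   80   32 1157] [494.6 391.7] [29.8 75.1] ang 114.4 z [ 8.8 12.3 13.2]
high [  64  386   51   34 1164] [402.2 351.8] [42.  49.9] ang 112.5 z [11.8 12.6 13.3]
sat [   0    0   24  189 3442] [659.  478.4] [167.7   4.3] ang 0.1 z [-63.3 -53.6 -45. ]
sat [ 389  127  154  174 9535] [682.5 110. ] [121.2 137.8] ang 160.6 z [ 4.7  9.5 15.4]
sat [  49  172   59   96 1940] [589.1 367.6] [86.9 33.4] ang 11.2 z [ 6.8 18.2 29.4]
sat [   0  249   15  103 1098] [528.7 418.8] [ 74.8 314.6] ang 144.9 z [-62.9 -54.6 -47.8]
sat [ 16 307  75  26 863] [550.2 340.5] [ 47.4 214.6] ang 139.5 z [11.8 12.6 14.9]
sat [  62  385   54   35 1281] [498.7 314. ] [ 42.8 261.2] ang 164.5 z [11.9 12.6 13.9]
at [643.4 226.2 106. ] yaw 15.1 gap 0.0854 t 20.67
8 rows
[[0.03,0,0.81,0,0,0,1],[0.03,0,0.81,0,0.001,0,1],[0.03,0,0.81,0,0,0,1],[0.03,0.01,0.81,0,0.001,0,1],[0.03,0,0.81,-0.001,0,0,1],[0.04,0,0.8,0,0.001,0,1],[0,0,0,0,0,0,1],[0,0,0,0,0,0,1]]
```

Call:
{"method": "send_rows", "body": {"plan": [[0.14,-0.02,0.7,0,0.003,0,1],[0,0,0.9,0,0,0,1],[0,0,0.9,0,0,0,1],[0,0,0.9,0,0,0,1],[0,0,0.9,0,0,0,1],[0,0,0.6,0,0,0,1],[0,0,0,0,0,0,1],[0,0,0,0,0,0,-1],[0,0,0,0,0,0,-1],[0,0,0,0,0,0,-1],[0,0,0,0,0,0,-1],[0,0,0,0,0,0,-1]]}}

```text
t: 21.67
eef_pos: [0.6491, 0.2282, 0.011]
orientation: [0.991, 0.131, 0.003, -0.002]
ft_force: [-0.1, 0.2, 5.1]
finger_gap: 0.0416
finger_force: 30.7
```

Call:
{"method": "send_rows", "body": {"plan": [[0,0,0,0,0,0,-1],[0,0,0,0,0,0,-1],[0,0,-0.4,0,0,0,-1],[0,0,-0.9,0,0,0,-1],[0,0,-0.9,0,0,0,-1],[0,0,-0.9,0,0,0,-1],[0,0,-0.9,0,0,0,-1],[0,0,0,0,0,0,-1]]}}

```text
t: 22.33
eef_pos: [0.6505, 0.2282, 0.0938]
orientation: [0.991, 0.131, 0.005, -0.002]
ft_force: [1.3, 0.6, 0.4]
finger_gap: 0.0426
finger_force: 30.6
```

```bash
python3 plan.py 453,-66.8,88,15,-1,2
```

```text
at [650.5 228.2  93.8] yaw 15.0 gap 0.0426 t 22.33
17 rows
[[-0.89,0.78,0.01,0,0,0,-1],[-0.89,0.78,0.01,0,0,0,-1],[-0.89,0.78,0.01,0,0,0,-1],[-0.89,0.78,0.01,0,0,0,-1],[-0.89,0.78,0.01,0,0,0,-1],[-0.89,0.78,0,0,0,0,-1],[-0.89,0.78,0.01,0,0,0,-1],[-0.89,0.78,0,0,0,0,-1],[-0.89,0.78,0.01,0,-0.001,0,-1],[-0.89,0.78,0.01,0,0,0,-1],[-0.89,0.78,0.01,0,-0.001,0,-1],[-0.89,0.78,0.01,0,0,0,-1]]
[[-0.9,0.77,0.01,0,-0.001,0,-1],[-0.89,0.78,0.01,0,0,0,-1],[-0.9,0.77,0.01,-0.001,-0.001,0,-1],[0,0,0,0,0,0,-1],[0,0,0,0,0,0,-1]]
```

Call:
{"method": "send_rows", "body": {"plan": [[-0.89,0.78,0,0,0,0,-1],[-0.89,0.78,0,0,0,0,-1],[-0.89,0.78,0,0,0,0,-1],[-0.89,0.78,0,0,0,0,-1],[-0.89,0.78,0,0,0,0,-1],[-0.89,0.78,0,0,0,0,-1],[-0.89,0.78,0,0,0,0,-1],[-0.89,0.78,0,0,0,0,-1],[-0.89,0.78,0,0,-0.001,0,-1],[-0.89,0.78,0,0,0,0,-1],[-0.89,0.78,0,0,-0.001,0,-1],[-0.89,0.78,0,0,0,0,-1]]}}

```text
t: 23.33
eef_pos: [0.4889, -0.0096, 0.0875]
orientation: [0.991, 0.131, -0.002, -0.001]
ft_force: [0.5, -0.4, -0.1]
finger_gap: 0.0425
finger_force: 30.7
```

Call:
{"method": "send_rows", "body": {"plan": [[-0.9,0.77,0,0,-0.001,0,-1],[-0.89,0.78,0,0,0,0,-1],[-0.9,0.77,0,0,-0.001,0,-1],[0,0,0,0,0,0,-1],[0,0,0,0,0,0,-1]]}}

```text
t: 23.75
eef_pos: [0.4492, -0.0681, 0.0877]
orientation: [0.992, 0.13, -0.005, -0.001]
ft_force: [-0.2, -0.1, 0.3]
finger_gap: 0.0423
finger_force: 30.7
```

```bash
python3 wr.py w9; python3 plan.py 453,-66.8,14,15,-1,2
```

```text
high [  423   156   133   184 13270] [ 452.5 -217.7] [142.4  85.5] ang 8.2 z [10.8 21.9 23.5]
high [ 228  161   95   76 1414] [457.8 -65.9] [55.1 67.5] ang 104.6 z [ 9.4 10.8 11.7]
high [   0  303   98   30 1741] [314.1  87.6] [15.9 79.1] ang 94.9 z [ 9.7 14.9 17. ]
sat [ 395  155  161  154 6155] [ 483.8 -196.8] [113.5 147.7] ang 136.7 z [ 4.4  5.6 11. ]
sat [ 228  160   95   77 5190] [457.4 -67.1] [56.3 69.2] ang 101.8 z [ 4.6  5.7 11.1]
sat [258 268  37  34 952] [426.5 -75.4] [57.6 16.1] ang 15.0 z [ 84.9  98.2 104.4]
sat [   0  338   53   52 1371] [ 35.7 284.7] [ 112.9 1001.5] ang 150.8 z [-568.  -483.  -437.4]
at [450.1 -67.7  87.9] yaw 15.0 gap 0.0423 t 23.80
6 rows
[[0.05,0,0.92,0,0.001,0,-1],[0.04,0,0.92,0,0.001,0,-1],[0.04,0,0.93,-0.001,0,0,-1],[0.04,0,0.92,0,0.001,0,-1],[0,0,0,0,0,0,-1],[0,0,0,0,0,0,-1]]
```

View pics/w9.png

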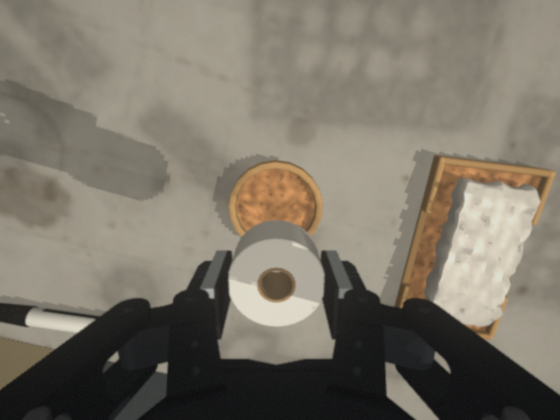

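The roll (px 277,275) is held level just behind its tray (px 277,205). The parcel in its tray at the right looks well seated.

Call:
{"method": "send_rows", "body": {"plan": [[0.19,0.02,0.7,0,0.003,0,-1],[0,0,0.9,0,0,0,-1],[0,0,0.9,0,0,0,-1],[0,0,0.6,0,0,0,-1],[0,0,0.4,0,0,0,-1],[0,0,0.2,0,0,0,-1],[0,0,0,0,0,0,-1],[0,0,0,0,0,0,-1]]}}

```text
t: 24.47
eef_pos: [0.4547, -0.0663, 0.0143]
orientation: [0.991, 0.131, 0.001, -0.001]
ft_force: [0.3, -0.3, -0.1]
finger_gap: 0.0421
finger_force: 31.7
```

Call:
{"method": "send_rows", "body": {"plan": [[0,0,0.06,0,0,0,-1],[0,0,0,0,0,0,-1],[0,0,0,0,0,0,1],[0,0,0,0,0,0,1],[0,0,0,0,0,0,1],[0,0,0,0,0,0,1],[0,0,0,0,0,0,1],[0,0,-0.5,0,0,0,1],[0,0,-0.9,0,0,0,1],[0,0,-0.9,0,0,0,1],[0,0,-0.9,0,0,0,1],[0,0,-0.9,0,0,0,1]]}}

```text
t: 25.47
eef_pos: [0.4535, -0.067, 0.0955]
orientation: [0.991, 0.131, -0.0, -0.002]
ft_force: [0.0, -0.5, -0.5]
finger_gap: 0.0855
finger_force: 0.0
```

Call:
{"method": "send_rows", "body": {"plan": [[0,0,-0.9,0,0,0,1],[-0.5,0,-0.9,0,0,0,1],[-0.9,0,-0.9,0,0,0,1],[-0.9,0,-0.5,0,0,0,1],[0,0,0,0,0,0,1],[0,0,0,0,0,0,1]]}}

```text
t: 25.97
eef_pos: [0.4093, -0.0793, 0.1592]
orientation: [0.991, 0.13, 0.001, -0.001]
ft_force: [0.2, -0.6, -0.3]
finger_gap: 0.0854
finger_force: 0.0
```

```bash
cat > fin.py <<'E'
from h import *
from scipy.spatial.transform import Rotation as R
o=manip.get_obs();out=[]
seeds=dict(parcel=(454,-218,17,30,55),cutter=(652,88.5,13.2,60,85),tin=(443.7,234,24,35,35),roll=(452.5,-67,22,28,28))
for n in("top","wrist"):
    p,d=manip.read_camera(n);c=manip.calibration(n);E=None
    if n=="wrist":
        T=np.eye(4);T[:3,:3]=R.from_quat(o["orientation"]).as_matrix();T[:3,3]=o["eef_pos"];E=T@np.array(c["tool_from_camera"])
    out.append(p[:,:,::-1]);P=cloud(d,c,E)*1000
    for k,(x,y,h,a,b) in seeds.items():
        r=np.hypot(P[...,0]-x,P[...,1]-y)
        q=P[(r<b)&(P[...,2]>h)&(d>0)]
        if len(q)<50:continue
        rc=cv2.minAreaRect(q[:,:2].astype(np.float32));n3=np.linalg.svd(q-q.mean(0),full_matrices=False)[2][2]
        print(n,k,len(q),np.round(rc[0],1),np.round(rc[1],1),"off",np.round(np.array(rc[0])-[x,y],1),"z",np.percentile(q[:,2],[50,90]).round(1),"tilt %.2f"%np.arccos(abs(n3[2])))
    cv2.imwrite(f"pics/fin_{n}.png",p[:,:,::-1])
t=cv2.resize(out[0][60:360,90:470],None,fx=2,fy=2);cv2.imwrite("pics/fin_crop.png",t)
E
python3 fin.py
```

```text
top cutter 219 [652.3  89.4] [ 33.2 150.3] off [0.3 0.9] z [14.5 16.3] tilt 0.01
top tin 718 [445.6 234.5] [61.5 60.3] off [1.9 0.5] z [29.7 31.7] tilt 0.01
top roll 1960 [448.7 -65.3] [49.8 49.7] off [-3.8  1.7] z [559.  567.7] tilt 1.55
wrist parcel 7163 [ 454.4 -220. ] [109.8  58. ] off [ 0.4 -2. ] z [22.8 24.1] tilt 0.01
wrist roll 2017 [450.6 -67.9] [43.6 43.5] off [-1.9 -0.9] z [31.4 32.4] tilt 1.43
```

View pics/fin_crop.png

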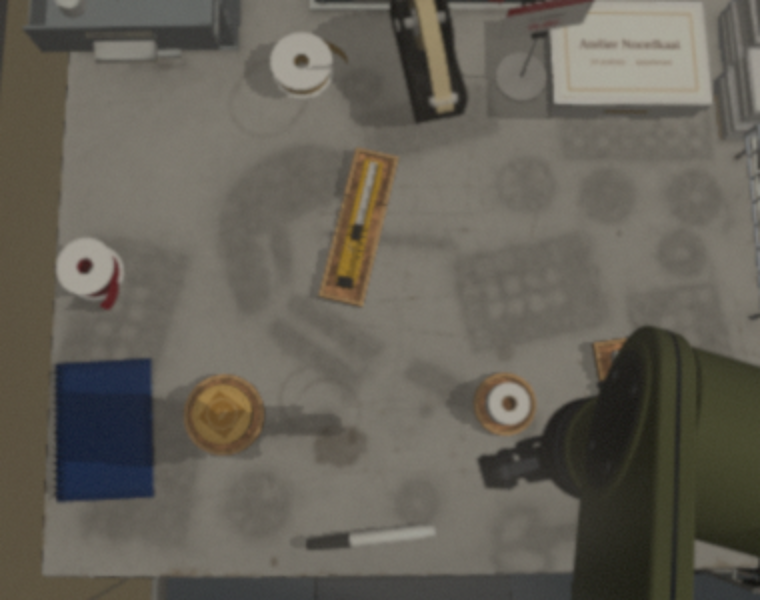

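View pics/fin_wrist.png

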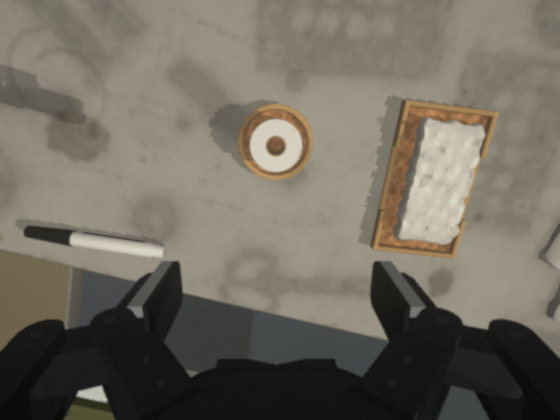

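In the top crop, the cutter (360,228), tin (224,413) and roll (509,403) sit inside their rims. The wrist view shows the roll (276,145) and the parcel (440,180) seated as well, with all offsets within about 4 mm and heights of 4-5 mm. I'm handing it in.

```bash
python3 -c "
from rig import manip;print(manip.job_done())"
```

```text
the job is handed in; nothing more can be done
None
```

I handed the job in at about 26 s: the parcel, cutter, tin and label roll each lie flat in their own tray, within about 4 mm of its centre by the cameras. The notebook and ribbon spool were not touched, and no verdict came back from the judge.

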